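# Feel out the chamfered ends of package pins and rack them alike

### The job

Two package pins lie loose on the worktop; each has one chamfered and one square end. Take them one at a time: try the ends in the bore of the gauge block until you feel the chamfered one go in as far as it will, and lay that pin in a free lane of the rack, level in both V rails with its chamfered end down in the notch of the red plate, before you take the other. Leave the pin already in the rack, the stapler and the carton as they are.

Things in the scene. Friction and masses are not known exactly. Their poses are not given: they have to be found in the camera images.
- pin_1_mid (a point): centre of a loose package pin, 140 mm long, lying 16 mm above the worktop: grey square grip block in the middle (36 mm long, 32 x 32 mm), a blue round arm 52 mm long and 24 mm thick out of each side. One end is chamfered, the other cut square; which one is not given. x axis along the pin towards end a, z up
- pin_1_end_a (a point): centre of the end face of pin_1 at +70 mm along its x axis. Either chamfered (tapering over the last 22 mm to 8 mm diameter) or square (full 24 mm): not given, feel it in the gauge. Axes as pin_1_mid
- pin_1_end_b (a point): centre of the end face of pin_1 at -70 mm along its x axis. Either chamfered (tapering over the last 22 mm to 8 mm diameter) or square (full 24 mm): not given, feel it in the gauge. Axes as pin_1_mid
- pin_2_mid (a point): centre of a loose package pin, 140 mm long, lying 16 mm above the worktop: grey square grip block in the middle (36 mm long, 32 x 32 mm), a blue round arm 52 mm long and 24 mm thick out of each side. One end is chamfered, the other cut square; which one is not given. x axis along the pin towards end a, z up
- pin_2_end_a (a point): centre of the end face of pin_2 at +70 mm along its x axis. Either chamfered (tapering over the last 22 mm to 8 mm diameter) or square (full 24 mm): not given, feel it in the gauge. Axes as pin_2_mid
- pin_2_end_b (a point): centre of the end face of pin_2 at -70 mm along its x axis. Either chamfered (tapering over the last 22 mm to 8 mm diameter) or square (full 24 mm): not given, feel it in the gauge. Axes as pin_2_mid
- pin_3_mid (a point): centre of a third, like pin (bystander) already lying in lane 0 of the rack with its chamfered end towards the red plate; leave it there. x axis along the pin towards the red plate
- gauge_bore (a point): centre of the gauge's through bore, level along y, 20 mm diameter, 95 mm above the worktop, open on both faces, 20 mm either side of this point. Fixed aluminium block 60 (x) x 40 (y) x 60 mm high on a dark post, foot 76 x 60 mm. A 24 mm square end stops at the face; a chamfered end goes in 16 mm till its cone seats. Either face may be used
- rack_lane0 (a point): lane 0 of the fixed rack, taken by pin_3: this point is where a seated pin's centre lies, 45 mm above the worktop. x along the lane towards the red keyed plate (57 mm high, 61 to 66 mm from this point), y across the lanes, z up. Lanes 64 mm apart; base 6 mm thick
- rack_lane1 (a point): lane 1, the middle one, empty at the start; point and axes as lane 0. Two aluminium rails cross the lanes 32 mm before and behind this point (14 mm thick, tops 48 mm above the worktop), each with a 90 degree V, 40 mm wide at the top, in which the pin's arms lie; the grip block hangs free between the rails (50 mm apart)
- rack_lane2 (a point): lane 2, on the -y side, empty at the start; point, axes and make as lane 1. The red plate has a notch 20 mm wide, open at the top, across the end of each lane, 17 mm lower than a seated pin's axis at its bottom: a chamfered end drops into it, a square end (24 mm) stays up on its edges, the pin tilted
- stapler: bystander: blue stapler, 34 x 112 x 34 mm, origin under its middle; leave it
- label_box: bystander: small carton, 43 x 67 x 49 mm, origin under its foot; leave it

How it is judged:
On the way, in this order (a step that is already met when the one before it is completed fails the run):
1. the chamfered end of one of the two pins is at least 5 mm inside the gauge bore ((distance between any of pin_1_end_a, pin_1_end_b and gauge_bore below 0.015 m or distance between any of pin_2_end_a, pin_2_end_b and gauge_bore below 0.015 m)), for 0.1 s.
2. one of the two pins lies in a free lane of the rack, level, chamfered end in the notch of the red plate ((((horizontal distance between pin_1_mid and rack_lane1 below 0.015 m and angle between the x axis of pin_1_mid and the x axis of rack_lane1, either way round below 0.1 rad and z of pin_1_mid in the frame of rack_lane1 between -0.005 and 0.005 m and z of pin_1_end_a in the frame of rack_lane1 between -0.005 and 0.005 m and z of pin_1_end_b in the frame of rack_lane1 between -0.005 and 0.005 m) or (horizontal distance between pin_1_mid and rack_lane2 below 0.015 m and angle between the x axis of pin_1_mid and the x axis of rack_lane2, either way round below 0.1 rad and z of pin_1_mid in the frame of rack_lane2 between -0.005 and 0.005 m and z of pin_1_end_a in the frame of rack_lane2 between -0.005 and 0.005 m and z of pin_1_end_b in the frame of rack_lane2 between -0.005 and 0.005 m)) or ((horizontal distance between pin_2_mid and rack_lane1 below 0.015 m and angle between the x axis of pin_2_mid and the x axis of rack_lane1, either way round below 0.1 rad and z of pin_2_mid in the frame of rack_lane1 between -0.005 and 0.005 m and z of pin_2_end_a in the frame of rack_lane1 between -0.005 and 0.005 m and z of pin_2_end_b in the frame of rack_lane1 between -0.005 and 0.005 m) or (horizontal distance between pin_2_mid and rack_lane2 below 0.015 m and angle between the x axis of pin_2_mid and the x axis of rack_lane2, either way round below 0.1 rad and z of pin_2_mid in the frame of rack_lane2 between -0.005 and 0.005 m and z of pin_2_end_a in the frame of rack_lane2 between -0.005 and 0.005 m and z of pin_2_end_b in the frame of rack_lane2 between -0.005 and 0.005 m)))), for 0.2 s.
3. with that pin racked, the chamfered end of the other is at least 5 mm inside the gauge bore (((((horizontal distance between pin_1_mid and rack_lane1 below 0.015 m and angle between the x axis of pin_1_mid and the x axis of rack_lane1, either way round below 0.1 rad and z of pin_1_mid in the frame of rack_lane1 between -0.005 and 0.005 m and z of pin_1_end_a in the frame of rack_lane1 between -0.005 and 0.005 m and z of pin_1_end_b in the frame of rack_lane1 between -0.005 and 0.005 m) or (horizontal distance between pin_1_mid and rack_lane2 below 0.015 m and angle between the x axis of pin_1_mid and the x axis of rack_lane2, either way round below 0.1 rad and z of pin_1_mid in the frame of rack_lane2 between -0.005 and 0.005 m and z of pin_1_end_a in the frame of rack_lane2 between -0.005 and 0.005 m and z of pin_1_end_b in the frame of rack_lane2 between -0.005 and 0.005 m)) and distance between any of pin_2_end_a, pin_2_end_b and gauge_bore below 0.015 m) or (((horizontal distance between pin_2_mid and rack_lane1 below 0.015 m and angle between the x axis of pin_2_mid and the x axis of rack_lane1, either way round below 0.1 rad and z of pin_2_mid in the frame of rack_lane1 between -0.005 and 0.005 m and z of pin_2_end_a in the frame of rack_lane1 between -0.005 and 0.005 m and z of pin_2_end_b in the frame of rack_lane1 between -0.005 and 0.005 m) or (horizontal distance between pin_2_mid and rack_lane2 below 0.015 m and angle between the x axis of pin_2_mid and the x axis of rack_lane2, either way round below 0.1 rad and z of pin_2_mid in the frame of rack_lane2 between -0.005 and 0.005 m and z of pin_2_end_a in the frame of rack_lane2 between -0.005 and 0.005 m and z of pin_2_end_b in the frame of rack_lane2 between -0.005 and 0.005 m)) and distance between any of pin_1_end_a, pin_1_end_b and gauge_bore below 0.015 m))), for 0.1 s.
At the end, for the whole second after the job is handed in: Both loose pins lie at rest in the two free lanes of the rack (lanes 1 and 2), level in both V rails, the chamfered end in the notch of the red plate: centre within 15 mm of the lane's point in plan, centre and both ends within 5 mm of its height, along the lane within 0.1 rad (((horizontal distance between pin_1_mid and rack_lane1 below 0.015 m and angle between the x axis of pin_1_mid and the x axis of rack_lane1, either way round below 0.1 rad and z of pin_1_mid in the frame of rack_lane1 between -0.005 and 0.005 m and z of pin_1_end_a in the frame of rack_lane1 between -0.005 and 0.005 m and z of pin_1_end_b in the frame of rack_lane1 between -0.005 and 0.005 m) or (horizontal distance between pin_1_mid and rack_lane2 below 0.015 m and angle between the x axis of pin_1_mid and the x axis of rack_lane2, either way round below 0.1 rad and z of pin_1_mid in the frame of rack_lane2 between -0.005 and 0.005 m and z of pin_1_end_a in the frame of rack_lane2 between -0.005 and 0.005 m and z of pin_1_end_b in the frame of rack_lane2 between -0.005 and 0.005 m)) and ((horizontal distance between pin_2_mid and rack_lane1 below 0.015 m and angle between the x axis of pin_2_mid and the x axis of rack_lane1, either way round below 0.1 rad and z of pin_2_mid in the frame of rack_lane1 between -0.005 and 0.005 m and z of pin_2_end_a in the frame of rack_lane1 between -0.005 and 0.005 m and z of pin_2_end_b in the frame of rack_lane1 between -0.005 and 0.005 m) or (horizontal distance between pin_2_mid and rack_lane2 below 0.015 m and angle between the x axis of pin_2_mid and the x axis of rack_lane2, either way round below 0.1 rad and z of pin_2_mid in the frame of rack_lane2 between -0.005 and 0.005 m and z of pin_2_end_a in the frame of rack_lane2 between -0.005 and 0.005 m and z of pin_2_end_b in the frame of rack_lane2 between -0.005 and 0.005 m)) and linear speed of each of pin_1, pin_2 below 0.02 m/s); the robot touches nothing.
It fails at once if the pin already in the rack is disturbed (moved more than 20 mm) (distance of pin_3_mid from where it was at the start of the episode above 0.02 m).
It fails at once if the stapler is moved more than 30 mm (distance of stapler from where it was at the start of the episode above 0.03 m).
It fails at once if the carton is moved more than 30 mm (distance of label_box from where it was at the start of the episode above 0.03 m).
It also fails if it takes over 72 s, if anything falls off the work surface, if the arm or the gripper's body presses on something with over 40 N, if the wrist force passes 120 N, or if a joint passes its speed limit or range.

### The arm

A 6-joint arm with a two-finger parallel gripper is mounted at the origin on a cart in front of the work surface, level with it; the furniture and walls round the work are solid. World frame = base frame: x ahead of the robot, y to its left, z up, the work surface at z = 0. Lengths are in m, angles in rad, forces in N, time in s.
With the tool pointing down it reaches from about 0.225 to 0.875 m from the base axis. Payload 3.4 kg.
Tool frame: the origin (TCP) lies midway between the tips of the shut fingers; the grasp point (between the pads) lies robot.tcp_to_grasp behind it (robot.tcp_to_grasp is the distance from the TCP to the grasp point, in m); z points along the fingers, y is the line along which they close (so a half turn about z gives the same grasp; the last joint's range is limited). The gripper opens to 85 mm and grips with 20 to 120 N. Pads are 22 mm wide; open, the fingers measure 114 mm over their backs; the gripper's body (76 mm by 85 mm) begins 54 mm behind the grasp point. The pads swing forward as they close: fully open they stand 13 mm farther back than shut.
Start: joints at [1.204, 0.276, 1.505, -0, 1.361, -0.121], TCP at [0.14, 0.558, 0.231] pointing down, gripper open.
Joint ranges: [-2.89, 2.89], [-0.75, 2.08], [0.22, 2.7], [-1.18, 4.32], [0.11, 2.71], [-2.7, 2.7]. Speed limits (rad/s): [2.57, 2.57, 3.14, 3.14, 3.14, 3.14].

### API

Orientations are given as a unit quaternion [w, x, y, z].
In Python, from rig import robot gives the robot as it stands. The module is installed in compiled form; this text tells all that it offers.
- The arm moves only by the tool send_rows, never from a script. Its argument "increments" is a list of rows, each a list of 3 entries, a list of its own where there are three numbers: the closure, from 0 (fully open) to 1 (shut), then the shift along the world's x, y, z in m, then the turn, a rotation vector about the world's x, y, z in rad. A call has 1 to 20 rows; each row shifts and turns the commanded pose from where the row before left it; what a row does not reach is not made up. A row lasts 1/10 s, in which the tool goes at most 50 mm and 8.59 degrees, less where a joint would pass 70% of its speed; a pose out of reach is approached as far as the arm can. A call is refused whole if a number of a shift passes 0.05 or a number of a turn 0.15, either way. A call with a gripper value outside its range is refused whole. The fingers move at their own pace and stop on an object; "grip_force" is the grip in N (left out, the last holds). Time passes only in rows, so rows that do not move let the fingers close. It gives the time, the measured TCP pose, the force, the opening and the grip force at its end, in the units of the state.
- robot.get_state(): the state, without advancing time (a new reading comes with each control period).
- robot.get_image(name): name is "scene" or "top" or "wrist"; returns a dict with "pixels" (420x560x3 uint8, red, green, blue), "mtx" (3x3 intrinsics, pixels), "k1" (the pictures are not rectified: a ray, as slopes to the right and down, at radius r is drawn at 1 + k1 r^2 times it, then the intrinsics apply), "rvec" (rotation vector, rad) and "tvec" (3), from world to camera coordinates, as OpenCV has them; the wrist camera has in their place "T_tool_cam" (4x4, takes a point from camera to tool coordinates, whose origin is the TCP and whose axes are the flange's). Camera axes: x right, y down, z forward; pixel columns grow to the right and rows downward; lengths in m; the calibration is good to about 2 mm. A picture is of the moment at which its call begins: read the wrist's pose just before it. There is no depth.
- robot.hand_in(): hands the job in; it is judged then, once.
The state is a dict: "time_s": time; "joint_positions": joint angles; "qd": joint speeds; "joint_efforts": joint torques, N m; "eef_pos": TCP position; "eef_rot": TCP orientation; "wrist_force": force on the tool from outside, world axes, zero at the start; "wrist_torque": the same for the moment, N m; "grip_width": opening from 0.0 (shut) to 1.0 (fully open); "finger_force": force on a finger pad.
Only numpy, scipy, OpenCV 4.12 (cv2) and the standard library are available. Lean on these libraries where they do the work, as an engineer would, in place of code of your own. Each camera call takes 0.05 s, during which the arm holds its last target. There are 200 camera calls.

## Working session

There is one attempt and no reset: what is moved stays moved. The work goes in short steps, Python scripts to look and compute and a tool call to move; the robot and the scene stay as the last step left them, time stands still between calls to the robot, and variables do not carry over. Pictures are saved under pics/ and viewed, at most 13 in all, crops included, and the job is handed in when it is done.

Besides the shell and the picture viewer there is one more tool, called after "Call:" as name(argument=value, ...) on one line, values as JSON. send_rows: Moves the arm, as the interface text tells. Its arguments: {"type":"object","properties":{"increments":{"type":"array"},"grip_force":{"type":"number"}},"required":["increments"]}

```bash
mkdir -p pics; ls; python3 - <<'E'
from rig import robot
import cv2,pickle
d={}
s=robot.get_state();print(s,robot.tcp_to_grasp)
for n in("scene","top","wrist"):
    i=robot.get_image(n);d[n]=i;print(n,{k:v for k,v in i.items() if k!="pixels"})
    cv2.imwrite(f"pics/{n}0.png",i["pixels"][:,:,::-1])
pickle.dump((s,d),open("d0.pkl","wb"))
E
```

```text
pics
{'time_s': 0.0, 'joint_positions': array([ 1.20399118e+00,  2.76595282e-01,  1.50613707e+00,  2.29350413e-05,
        1.36069856e+00, -1.21007549e-01]), 'qd': array([ 0.00044227,  0.00196385,  0.00059882, -0.00121256,  0.00037026,
       -0.00031349]), 'joint_efforts': array([ 1.08308781e-03, -4.16769898e+01, -2.45806789e+01, -1.29786267e-04,
        1.08304448e-02, -9.92970655e-06]), 'eef_pos': array([0.13972503, 0.55721956, 0.23043798]), 'eef_rot': array([-2.32846787e-04,  1.22591983e-01,  9.92456730e-01, -8.89217888e-04]), 'wrist_force': array([-0.14847586, -0.68528691,  0.13950205]), 'wrist_torque': array([-0.0307646 , -0.00820927,  0.02459116]), 'finger_force': 0.0, 'grip_width': 1.0069828813932895} 0.0187
scene {'mtx': array([[477.93589229,   0.        , 274.55981266],
       [  0.        , 477.93589229, 209.59905534],
       [  0.        ,   0.        ,   1.        ]]), 'k1': -0.16271049332381074, 'rvec': array([ 1.80893875, -1.08451465,  0.66095996]), 'tvec': array([-0.26853762,  0.26786863,  0.8803818 ])}
top {'mtx': array([[526.10372425,   0.        , 279.29624236],
       [  0.        , 526.10372425, 204.11815754],
       [  0.        ,   0.        ,   1.        ]]), 'k1': -0.1732527908216934, 'rvec': array([ 2.11090826, -2.16099189,  0.19343812]), 'tvec': array([-0.04118425,  0.50699886,  1.39826551])}
wrist {'mtx': array([[353.90479553,   0.        , 277.18260875],
       [  0.        , 353.90479553, 206.89600003],
       [  0.        ,   0.        ,   1.        ]]), 'k1': 0.00015646255236617855, 'T_tool_cam': array([[-4.01603007e-04, -9.65371609e-01, -2.60878316e-01,
         6.48923345e-02],
       [ 9.99999767e-01, -2.43884150e-04, -6.36940937e-04,
         2.55876658e-04],
       [ 5.51260611e-04, -2.60878511e-01,  9.65371482e-01,
        -1.41622808e-01],
       [ 0.00000000e+00,  0.00000000e+00,  0.00000000e+00,
         1.00000000e+00]])}
```

View pics/top0.png

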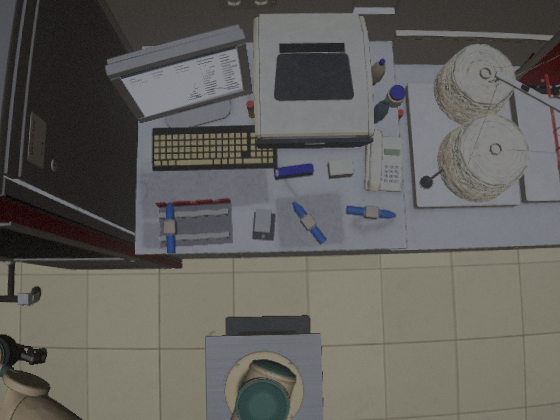

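View pics/scene0.png

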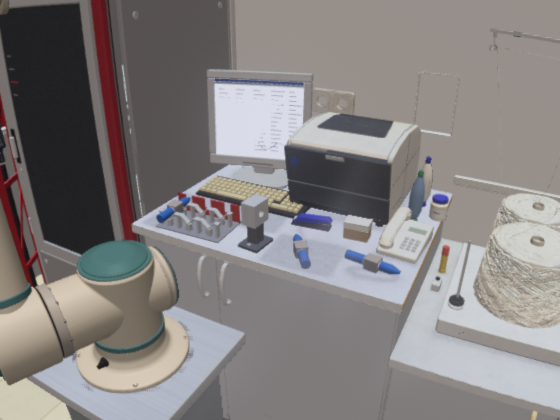

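The top view shows the rack at (195,222) with pin_3 at (170,228), the gauge at (262,222), and loose pins at (308,222) and (370,212). The stapler is at (294,171) and the carton at (341,168). I'll enlarge the work region next.

```bash
cat > h.py <<'E'
import numpy as np,cv2,pickle
from scipy.spatial.transform import Rotation as R
def ray(im,uv):
    p=cv2.undistortPoints(np.array([[uv]],float),im["mtx"],np.array([im["k1"],0,0,0]))[0,0]
    return np.array([p[0],p[1],1.])
def campose(im,s=None):
    if "rvec" in im:
        M=R.from_rotvec(im["rvec"]).as_matrix();return M.T,-M.T@im["tvec"]
    q=s["eef_rot"];W=R.from_quat([q[1],q[2],q[3],q[0]]).as_matrix();T=im["T_tool_cam"]
    return W@T[:3,:3],W@T[:3,3]+s["eef_pos"]
def atz(im,uv,z,s=None):
    M,c=campose(im,s);d=M@ray(im,uv);return c+d*(z-c[2])/d[2]
def proj(im,X,s=None):
    M,c=campose(im,s);p=(np.atleast_2d(X)-c)@M
    return cv2.projectPoints(p,np.zeros(3),np.zeros(3),im["mtx"],np.array([im["k1"],0,0,0]))[0][:,0]
E
python3 - <<'E'
from h import *
s,d=pickle.load(open("d0.pkl","rb"))
t=d["top"];p=t["pixels"][:,:,::-1]
a=cv2.resize(p[160:255,145:405],None,fx=3,fy=3,interpolation=cv2.INTER_CUBIC)
b=cv2.resize(d["scene"]["pixels"][185:280,150:410,::-1],None,fx=3,fy=3,interpolation=cv2.INTER_CUBIC)
cv2.imwrite("pics/crop0.png",np.vstack([a,b]))
for uv,z in [((308,222),.032),((295,206),.024),((323,241),.024),((370,212),.032),((348,210),.024),((394,215),.024),((262,222),.125),((170,228),.06),((294,171),.034),((341,168),.049)]:
    print(uv,atz(t,uv,z).round(3))
E
```

```text
(308, 222) [ 0.456 -0.131  0.032]
(295, 206) [ 0.503 -0.097  0.024]
(323, 241) [ 0.404 -0.171  0.024]
(370, 212) [ 0.48  -0.304  0.032]
(348, 210) [ 0.488 -0.244  0.024]
(394, 215) [ 0.471 -0.373  0.024]
(262, 222) [ 0.446 -0.007  0.125]
(170, 228) [0.444 0.244 0.06 ]
(294, 171) [ 0.6   -0.096  0.034]
(341, 168) [ 0.603 -0.227  0.049]
```

View pics/crop0.png

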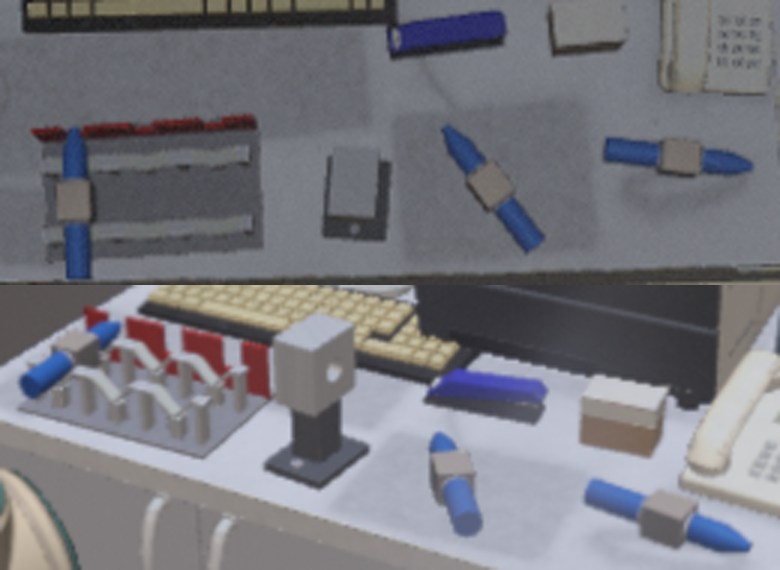

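The crop shows the chamfers. Pin A's (308,222) is its upper-left end, and pin B's (370,212) is its right end; I'll still confirm both by feel in the gauge. Next I'll move to a hover for a closer wrist view.

Call:
send_rows(increments=[[0, [0.024, -0.042, 0.004], [0, 0, -0.11]], [0, [0.024, -0.042, 0.004], [0, 0, -0.11]], [0, [0.024, -0.042, 0.004], [0, 0, -0.11]], [0, [0.024, -0.042, 0.004], [0, 0, -0.11]], [0, [0.024, -0.042, 0.004], [0, 0, -0.11]], [0, [0.024, -0.042, 0.004], [0, 0, -0.11]], [0, [0.024, -0.042, 0.004], [0, 0, -0.11]], [0, [0.024, -0.042, 0.004], [0, 0, -0.11]], [0, [0.024, -0.042, 0.004], [0, 0, -0.11]], [0, [0.024, -0.042, 0.004], [0, 0, -0.11]], [0, [0.024, -0.042, 0.004], [0, 0, -0.11]], [0, [0.024, -0.042, 0.004], [0, 0, -0.11]], [0, [0, 0, 0], [0, 0, 0]], [0, [0, 0, 0], [0, 0, 0]]])

```text
time_s: 1.55
eef_pos: [0.428, 0.0528, 0.2789]
eef_rot: [-0.001, 0.706, 0.708, -0.0]
wrist_force: [-0.9, 0.2, -0.1]
grip_width: 1.005
finger_force: 0.0
```

```bash
python3 - <<'E'
from rig import robot
from h import *
s=robot.get_state();i=robot.get_image("wrist");pickle.dump((s,i),open("w1.pkl","wb"))
print(s["time_s"],s["eef_pos"],s["eef_rot"],s["joint_positions"].round(2))
cv2.imwrite("pics/w1.png",cv2.resize(i["pixels"][:,:,::-1],(800,600),interpolation=cv2.INTER_CUBIC))
E
```

```text
1.55 [0.42798157 0.05280416 0.2789047 ] [-6.41763986e-04  7.06266513e-01  7.07945711e-01 -2.66995790e-04] [-0.04  0.03  1.69  0.    1.42 -0.04]
```

View pics/w1.png

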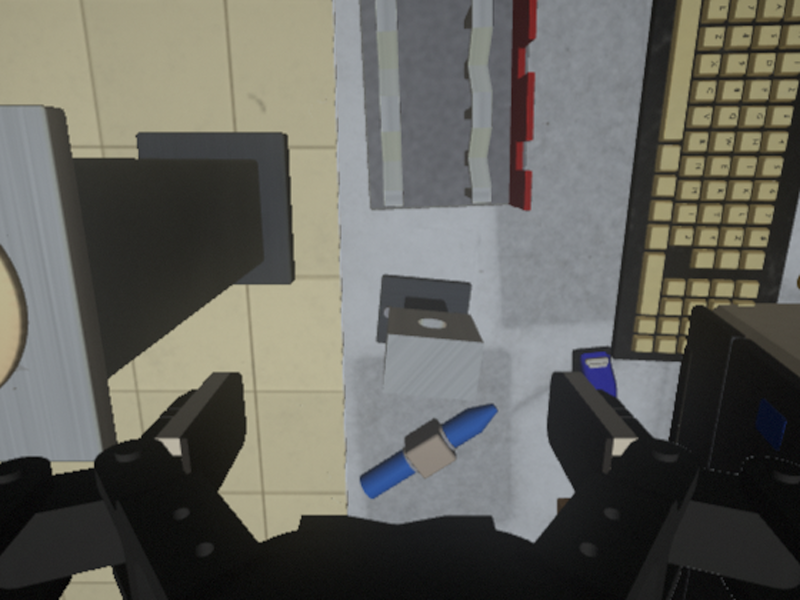

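The wrist view shows pin A's block at (430,447), its tip at (492,408) and its square end at (369,489). The gauge top spans (386,345)–(483,345)–(480,397)–(385,393), with the bore at (432,323). The rack rails lie at columns 390 and 482, with plate notches at (525,62) and (525,157).

```bash
python3 - <<'E'
from h import *
s,i=pickle.load(open("w1.pkl","rb"))
f=lambda l:[print(n,atz(i,(u*.7,v*.7),z,s).round(4)) for n,u,v,z in l]
f([("A blk",430,447,.032),("A tip",495,406,.016),("A sq",369,489,.018),
("g1",386,344,.125),("g2",483,345,.125),("g3",480,397,.125),("g4",385,393,.125),("bore",432,323,.095),
("railL bot end",393,206,.048),("railR bot end",482,202,.048),("notch1",528,62,.057),("notch2",528,157,.057),("base c",371,208,.006),("base c2",530,208,.006)])
_,d=pickle.load(open("d0.pkl","rb"));t=d["top"]
print("top")
for n,u,v,z in [("pin3 tip",74,130,.045),("pin3 blk",75,200,.061),("pin3 back",78,277,.045),("B blk",682,157,.032),("B tip",752,166,.016),("B sq",605,149,.02),("A blk",491,185,.032),("A tip",446,128,.016),("A sq",535,246,.02),("rail1 R end",248,154,.048),("rail2 R end",251,226,.048),("n1",138,130,.057),("n2",205,125,.057)]:
    print(n,atz(t,(145+(u+.5)/3-.5,160+(v+.5)/3-.5),z).round(4))
E
```

```text
A blk [ 0.4585 -0.122   0.032 ]
A tip [ 0.5162 -0.0911  0.016 ]
A sq [ 0.4043 -0.1744  0.018 ]
g1 [0.4227 0.0076 0.125 ]
g2 [0.483  0.0071 0.125 ]
g3 [ 0.4827 -0.0283  0.125 ]
g4 [ 0.4219 -0.0257  0.125 ]
bore [0.4532 0.0115 0.095 ]
railL bot end [0.4265 0.0856 0.048 ]
railR bot end [0.4912 0.0886 0.048 ]
notch1 [0.5159 0.1808 0.057 ]
notch2 [0.5201 0.1202 0.057 ]
base c [0.4084 0.0802 0.006 ]
base c2 [0.5374 0.0805 0.006 ]
top
pin3 tip [0.5157 0.2499 0.045 ]
pin3 blk [0.4487 0.2451 0.061 ]
pin3 back [0.3805 0.2451 0.045 ]
B blk [ 0.4799 -0.3099  0.032 ]
B tip [ 0.4722 -0.379   0.016 ]
B sq [ 0.491  -0.2401  0.02  ]
A blk [ 0.458  -0.1319  0.032 ]
A tip [ 0.5149 -0.0927  0.016 ]
A sq [ 0.4021 -0.1714  0.02  ]
rail1 R end [0.4893 0.0892 0.048 ]
rail2 R end [0.4234 0.0871 0.048 ]
n1 [0.5122 0.1886 0.057 ]
n2 [0.5154 0.1274 0.057 ]
```

Call:
send_rows(increments=[[0, [0.008, -0.046, -0.012], [0, 0, -0.1165]], [0, [0.008, -0.046, -0.012], [0, 0, -0.1165]], [0, [0.008, -0.046, -0.012], [0, 0, -0.1165]], [0, [0.008, -0.047, -0.012], [0, 0, -0.1165]], [0, [0, 0, -0.045], [0, 0, -0.1165]], [0, [0, 0, -0.045], [0, 0, -0.1165]], [0, [0, 0, -0.045], [0, 0, -0.1165]], [0, [0, 0, -0.045], [0, 0, -0.1165]], [0, [0, 0, 0], [0, 0, 0]], [0, [0, 0, -0.024], [0, 0, 0]], [0, [0, 0, -0.024], [0, 0, 0]], [0, [0, 0, 0], [0, 0, 0]], [1, [0, 0, 0], [0, 0, 0]], [1, [0, 0, 0], [0, 0, 0]], [1, [0, 0, 0], [0, 0, 0]], [1, [0, 0, 0], [0, 0, 0]], [1, [0, 0, 0], [0, 0, 0]], [1, [0, 0, 0], [0, 0, 0]], [1, [0, 0, 0], [0, 0, 0]], [1, [0, 0, 0], [0, 0, 0]]], grip_force=70)

```text
time_s: 3.6
eef_pos: [0.461, -0.1316, 0.0048]
eef_rot: [0.001, 0.949, 0.316, 0.001]
wrist_force: [-0.1, 0.7, 7.4]
grip_width: 0.365
finger_force: 69.8
```

Call:
send_rows(increments=[[1, [0, 0, 0.02], [0, 0, 0]], [1, [-0.001, 0, 0.02], [0, 0, 0.116]], [1, [-0.001, 0, 0.02], [0, 0, 0.116]], [1, [-0.001, 0, 0.02], [0, 0, 0.116]], [1, [-0.001, 0, 0], [0, 0, 0.116]], [1, [-0.001, 0, 0], [0, 0, 0.116]], [1, [-0.001, 0, 0], [0, 0, 0.116]], [1, [-0.001, 0, 0], [0, 0, 0.116]], [1, [-0.001, 0, 0], [0, 0, 0.116]], [1, [0, 0.015, 0], [0, 0, 0]], [1, [0, 0, 0], [0, 0, 0]], [1, [0, 0, 0], [0, 0, 0]]])

```text
time_s: 4.8
eef_pos: [0.4518, -0.1156, 0.0835]
eef_rot: [0.0, 0.707, 0.707, 0.0]
wrist_force: [-0.3, 0.4, -0.8]
grip_width: 0.359
finger_force: 69.3
```

```bash
python3 - <<'E'
from rig import robot
from h import *
s=robot.get_state();print(s["time_s"],s["eef_pos"],s["eef_rot"],s["wrist_force"])
d={n:robot.get_image(n) for n in("scene","top","wrist")};pickle.dump((s,d),open("w2.pkl","wb"))
# predicted features
m=s["eef_pos"]+[0,0,.0112]; X=[m+[0,.07,0],m+[0,-.07,0],m+[0,0,.016],[.4527,-.009+.02,.095],[.4527,-.029,.095]]
for n in d: print(n,proj(d[n],X,s).round(0).tolist())
c=proj(d["scene"],[[.4527,-.05,.095]])[0].astype(int)
a=d["scene"]["pixels"][c[1]-50:c[1]+50,c[0]-66:c[0]+67,::-1]
a=cv2.resize(a,(400,300),interpolation=cv2.INTER_CUBIC)
c=proj(d["top"],[[.4527,-.05,.095]])[0].astype(int)
b=cv2.resize(d["top"]["pixels"][c[1]-50:c[1]+50,c[0]-66:c[0]+67,::-1],(400,300),interpolation=cv2.INTER_CUBIC)
w=cv2.resize(d["wrist"]["pixels"][150:420,:,::-1],(800,300))
cv2.imwrite("pics/i1.png",np.vstack([np.hstack([a,b]),w]))
E
```

```text
4.8 [ 0.45183365 -0.1156014   0.083469  ] [7.08811048e-05 7.06858006e-01 7.07355465e-01 2.05945000e-05] [-0.26534567  0.43645596 -0.82267341]
scene [[268.0, 214.0], [321.0, 227.0], [294.0, 215.0], [249.0, 209.0], [263.0, 213.0]]
top [[277.0, 221.0], [330.0, 220.0], [304.0, 220.0], [256.0, 221.0], [271.0, 221.0]]
wrist [[275.0, 99.0], [275.0, 420.0], [275.0, 300.0], [277.0, -92.0], [277.0, 48.0]]
```

View pics/i1.png

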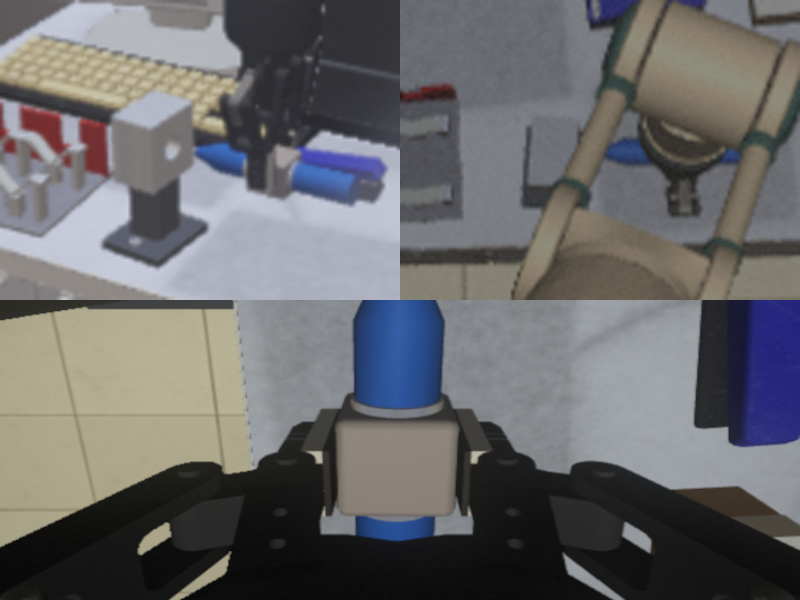

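The pin is held level at the block with its chamfer towards the gauge: tip at (197,152) in the left crop, bore mouth at (172,152). I'll check alignment in the part of the wrist view I cropped away.

```bash
python3 - <<'E'
from h import *
s,d=pickle.load(open("w2.pkl","rb"))
w=cv2.resize(d["wrist"]["pixels"][0:150,177:377,::-1],(400,300),interpolation=cv2.INTER_CUBIC)
b=cv2.resize(d["scene"]["pixels"][190:240,230:297,::-1],(400,300),interpolation=cv2.INTER_CUBIC)
cv2.imwrite("pics/i2.png",np.hstack([w,b]))
for n in("scene","wrist","top"):
    print(n,proj(d[n],[[.4527,-.029,.095],[.4577,-.029,.095],[.4527,-.024,.095],[.4527,-.029,.1]],s).round(1).tolist())
    print(proj(d[n],[[x,y,.125] for x in(.4227,.4827) for y in (-.029,.011)],s).round(1).tolist())
E
```

```text
scene [[262.7, 212.7], [263.7, 211.9], [261.0, 212.3], [262.7, 210.9]]
[[256.4, 206.7], [242.1, 203.2], [268.5, 197.1], [254.6, 193.9]]
wrist [[277.1, 47.7], [291.8, 47.7], [277.1, 31.6], [277.1, 45.0]]
[[160.7, 27.5], [145.7, -165.1], [393.6, 27.6], [408.7, -164.8]]
top [[270.8, 220.9], [270.7, 219.1], [268.9, 221.0], [270.8, 220.7]]
[[270.9, 230.9], [255.3, 231.3], [270.4, 207.8], [254.9, 208.2]]
```

View pics/i2.png

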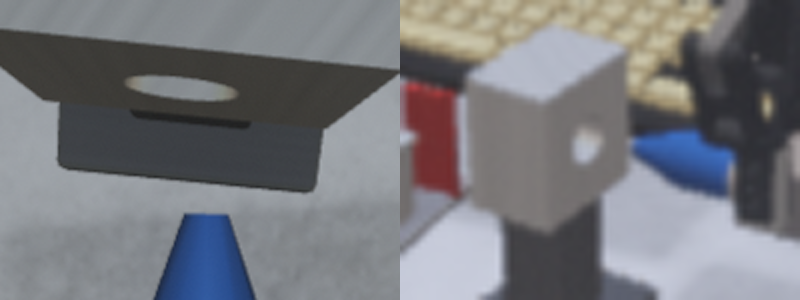

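The left crop shows the gauge yawed: its top edge runs from (0,30) to (400,70), the bore is at (181,88) and the tip at (207,214). I'll measure the yaw and bore.

```bash
python3 - <<'E'
from h import *
s,d=pickle.load(open("w2.pkl","rb"));i=d["wrist"]
g=lambda u,v,z:atz(i,(177+u/2,v/2),z,s)
for n,u,v,z in [("topL",0,30,.125),("topR",400,70,.125),("botL",43,100,.065),("botR",325,128,.065),("bore",181,88,.095),("boreL",124,85,.095),("boreR",240,95,.095),("tip",207,214,.095+.004)]:print(n,g(u,v,z).round(4))
_,i=pickle.load(open("w1.pkl","rb"))
# check scene bore
M,c=campose(d["scene"]);r=M@ray(d["scene"],(230+187/5.97,190+147/6));print(c+r*((.095-c[2])/r[2]))
E
```

```text
topL [ 0.4271 -0.0261  0.125 ]
topR [ 0.4786 -0.0308  0.125 ]
botL [ 0.4198 -0.0251  0.065 ]
botR [ 0.4791 -0.0305  0.065 ]
bore [ 0.4494 -0.0278  0.095 ]
boreL [ 0.4398 -0.0274  0.095 ]
boreR [ 0.4595 -0.0289  0.095 ]
tip [ 0.4539 -0.0484  0.099 ]
[ 0.44286096 -0.03062481  0.095     ]
```

Call:
send_rows(increments=[[1, [-0.0113, 0.01, -0.0015], [0, 0, -0.09]], [1, [0, 0, 0], [0, 0, 0]], [1, [0, 0, 0], [0, 0, 0]], [1, [0.0004, 0.004, 0], [0, 0, 0]], [1, [0.0004, 0.004, 0], [0, 0, 0]], [1, [0.0003, 0.003, 0], [0, 0, 0]], [1, [0.0002, 0.002, 0], [0, 0, 0]], [1, [0.0002, 0.002, 0], [0, 0, 0]], [1, [0, 0, 0], [0, 0, 0]]])

```text
time_s: 5.85
eef_pos: [0.4421, -0.091, 0.0818]
eef_rot: [0.0, 0.738, 0.675, 0.0]
wrist_force: [-0.1, 0.6, -0.7]
grip_width: 0.365
finger_force: 69.2
```

Call:
send_rows(increments=[[1, [0.0002, 0.002, 0], [0, 0, 0]], [1, [0.0002, 0.002, 0], [0, 0, 0]], [1, [0.0001, 0.0015, 0], [0, 0, 0]], [1, [0.0001, 0.0015, 0], [0, 0, 0]], [1, [0, 0, 0], [0, 0, 0]]])

```text
time_s: 6.35
eef_pos: [0.4427, -0.0841, 0.0818]
eef_rot: [0.0, 0.738, 0.675, 0.0]
wrist_force: [-0.4, 0.3, -0.5]
grip_width: 0.361
finger_force: 69.2
```

Call:
send_rows(increments=[[1, [0.0001, 0.0015, 0], [0, 0, 0]], [1, [0.0001, 0.0015, 0], [0, 0, 0]], [1, [0.0001, 0.001, 0], [0, 0, 0]], [1, [0, 0, 0], [0, 0, 0]]])

```text
time_s: 6.75
eef_pos: [0.4434, -0.0813, 0.0823]
eef_rot: [0.001, 0.738, 0.675, -0.0]
wrist_force: [-1.3, -4.6, 3.1]
grip_width: 0.362
finger_force: 69.6
```

Seated: contact force began about 16 mm in, so this is the chamfered end. I'll retract, lift, and turn to lane 1.

Call:
send_rows(increments=[[1, [-0.0011, -0.012, 0], [0, 0, 0]], [1, [-0.0014, -0.016, 0], [0, 0, 0]], [1, [0, 0, 0.035], [0, 0, 0]], [1, [0, 0, 0.035], [0, 0, 0]], [1, [0, 0, 0.03], [0, 0, 0]], [1, [0.0016, 0.0292, 0], [0, 0, -0.1436]], [1, [0.0016, 0.0292, 0], [0, 0, -0.1436]], [1, [0.0016, 0.0292, 0], [0, 0, -0.1436]], [1, [0.0016, 0.0292, 0], [0, 0, -0.1436]], [1, [0.0016, 0.0292, 0], [0, 0, -0.1436]], [1, [0.0016, 0.0292, 0], [0, 0, -0.1436]], [1, [0.0016, 0.0292, 0], [0, 0, -0.1436]], [1, [0.0016, 0.0292, -0.02], [0, 0, -0.1436]], [1, [0.0016, 0.0292, -0.03], [0, 0, -0.1436]], [1, [0.0016, 0.0292, -0.04], [0, 0, -0.1436]], [1, [0, 0, 0], [0, 0, 0]], [1, [0, 0, 0], [0, 0, 0]]])

```text
time_s: 8.45
eef_pos: [0.4557, 0.1837, 0.0907]
eef_rot: [0.0, 1.0, 0.024, -0.002]
wrist_force: [-0.5, 0.0, -0.6]
grip_width: 0.366
finger_force: 69.6
```

```bash
python3 - <<'E'
from rig import robot
from h import *
s=robot.get_state();i=robot.get_image("wrist");pickle.dump((s,i),open("w3.pkl","wb"))
print(s["time_s"],s["eef_pos"],s["eef_rot"],s["joint_positions"].round(2))
cv2.imwrite("pics/w3.png",cv2.resize(i["pixels"][:,:,::-1],(800,600),interpolation=cv2.INTER_CUBIC))
E
```

```text
8.45 [0.45570105 0.18370163 0.09072062] [ 3.70089684e-04  9.99708745e-01  2.40789042e-02 -1.57969604e-03] [ 0.24  0.28  1.89 -0.    0.98  1.76]
```

View pics/w3.png

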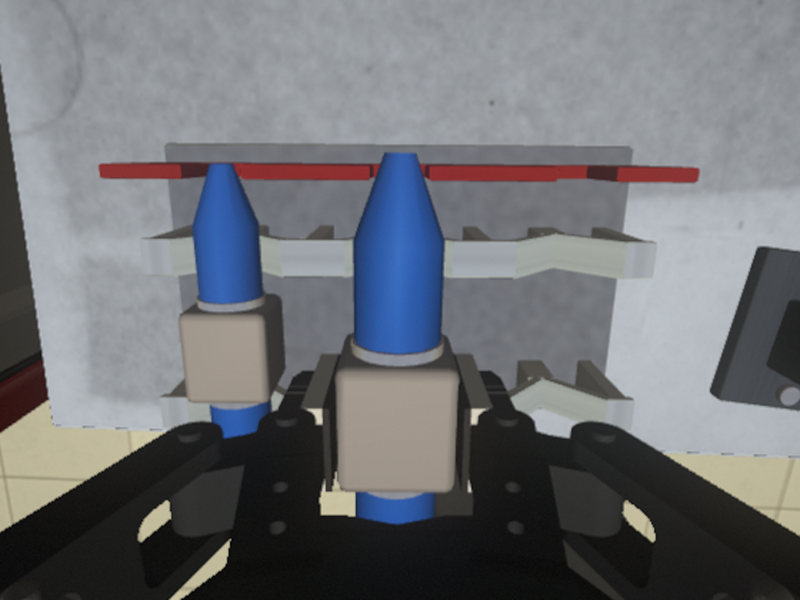

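The pin hangs over lane 1 with its tip at (400,155). The plate notch spans columns 372–428 at row 172, so it is centred under the tip.

```bash
python3 - <<'E'
from h import *
s,i=pickle.load(open("w3.pkl","rb"))
for n,u,v,z in [("nL",372,165,.057),("nR",428,166,.057),("plate far",310,164,.057),("plate near",310,178,.057),("rail far",310,240,.048),("rail near",310,277,.048),("n2L",557,168,.057),("n2R",620,168,.057),("tip",400,155,.105),("V2",548,236,.03),("nR rail",645,240,.048),("plateL",100,166,.057),("plateR",698,170,.057)]:print(n,atz(i,(u*.7,v*.7),z,s).round(4))
E
```

```text
nL [0.52   0.1947 0.057 ]
nR [0.5206 0.1759 0.057 ]
plate far [0.5193 0.2155 0.057 ]
plate near [0.5148 0.2155 0.057 ]
rail far [0.4922 0.2168 0.048 ]
rail near [0.4783 0.2168 0.048 ]
n2L [0.522  0.1326 0.057 ]
n2R [0.523  0.1114 0.057 ]
tip [0.5234 0.1859 0.105 ]
V2 [0.4954 0.1243 0.03  ]
nR rail [0.498  0.0942 0.048 ]
plateL [0.5153 0.2858 0.057 ]
plateR [0.5236 0.0851 0.057 ]
```

Call:
send_rows(increments=[[1, [-0.001, -0.0007, -0.02], [0, 0, 0]], [1, [0, 0, -0.02], [0, 0, 0]], [1, [0, 0, -0.01], [0, 0, 0]], [1, [0, 0, -0.003], [0, 0, 0]], [1, [0, 0, -0.003], [0, 0, 0]], [1, [0, 0, -0.001], [0, 0, 0]], [1, [0, 0, 0], [0, 0, 0]]])

```text
time_s: 9.2
eef_pos: [0.456, 0.1831, 0.0354]
eef_rot: [-0.0, 1.0, 0.023, 0.001]
wrist_force: [0.4, -0.5, -0.9]
grip_width: 0.356
finger_force: 69.6
```

Call:
send_rows(increments=[[1, [0, 0, -0.001], [0, 0, 0]], [1, [0, 0, -0.001], [0, 0, 0]], [1, [0, 0, -0.001], [0, 0, 0]], [1, [0, 0, 0], [0, 0, 0]]])

```text
time_s: 9.6
eef_pos: [0.4561, 0.1833, 0.0339]
eef_rot: [-0.0, 1.0, 0.023, 0.001]
wrist_force: [-3.5, -1.7, 15.5]
grip_width: 0.364
finger_force: 71.8
```

Contact came at the expected seated height. I'll release with a partial opening, because the neighbouring lane is occupied, then lift and look.

Call:
send_rows(increments=[[0.45, [0, 0, 0], [0, 0, 0]], [0.45, [0, 0, 0], [0, 0, 0]], [0.45, [0, 0, 0], [0, 0, 0]], [0.45, [0, 0, 0], [0, 0, 0]], [0.45, [0, 0, 0.01], [0, 0, 0]], [0.45, [0, 0, 0.02], [0, 0, 0]], [0.45, [0, 0, 0.04], [0, 0, 0]], [0.45, [0, 0, 0.04], [0, 0, 0]], [0.45, [0, 0, 0.04], [0, 0, 0]], [0.45, [0, 0, 0], [0, 0, 0]]])

```text
time_s: 10.6
eef_pos: [0.4593, 0.1841, 0.188]
eef_rot: [-0.001, 1.0, 0.023, 0.006]
wrist_force: [1.5, 0.5, -0.0]
grip_width: 0.552
finger_force: 0.0
```

```bash
python3 - <<'E'
from rig import robot
from h import *
s=robot.get_state();i=robot.get_image("wrist");c=robot.get_image("scene");pickle.dump((s,i),open("w4.pkl","wb"))
print(s["time_s"],s["eef_pos"],s["wrist_force"],s["grip_width"])
a=cv2.resize(i["pixels"][:,:,::-1],(560,420));b=cv2.resize(c["pixels"][180:250,150:250,::-1],(240,168),interpolation=cv2.INTER_CUBIC)
p=np.zeros((420,240,3),np.uint8);p[:168]=b
cv2.imwrite("pics/w4.png",np.hstack([a,p]))
E
```

```text
10.6 [0.45934598 0.18406116 0.18803968] [ 1.47621803  0.53775218 -0.01644255] 0.5520582827517923
```

View pics/w4.png

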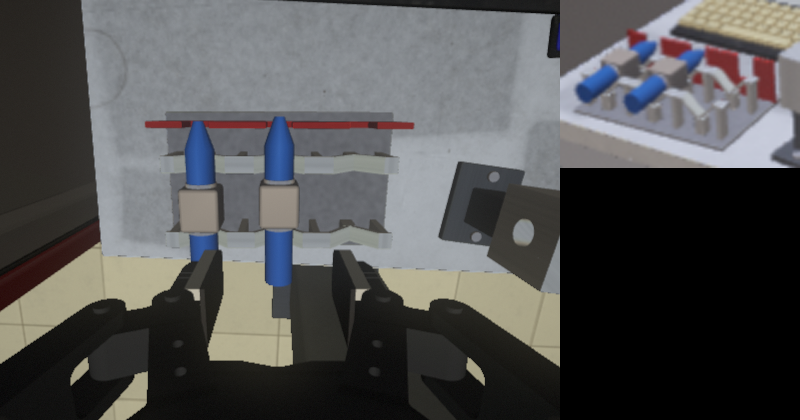

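Pin A lies level in lane 1: its tip is at (279,118) in the notch, matching pin_3 at (198,122). Now for pin B.

Call:
send_rows(increments=[[0, [0.002, -0.045, 0], [0, 0, 0.1265]], [0, [0.002, -0.045, 0], [0, 0, 0.1265]], [0, [0.002, -0.045, 0], [0, 0, 0.1265]], [0, [0.002, -0.045, 0], [0, 0, 0.1265]], [0, [0.002, -0.045, 0], [0, 0, 0.1265]], [0, [0.002, -0.045, 0], [0, 0, 0.1265]], [0, [0.002, -0.045, 0], [0, 0, 0.1265]], [0, [0.002, -0.045, 0], [0, 0, 0.1265]], [0, [0.002, -0.045, 0], [0, 0, 0.1265]], [0, [0.002, -0.045, 0], [0, 0, 0.1265]], [0, [0.002, -0.044, 0], [0, 0, 0.1265]], [0, [0, 0, 0], [0, 0, 0]], [0, [0, 0, 0], [0, 0, 0]]])

```text
time_s: 12.0
eef_pos: [0.4763, -0.3083, 0.1797]
eef_rot: [-0.002, 0.756, 0.654, -0.0]
wrist_force: [-0.6, 0.4, -0.2]
grip_width: 1.002
finger_force: 0.0
```

```bash
python3 - <<'E'
from rig import robot
from h import *
s=robot.get_state();i=robot.get_image("wrist");pickle.dump((s,i),open("w5.pkl","wb"))
print(s["time_s"],s["eef_pos"],s["eef_rot"],s["joint_positions"].round(2))
p=i["pixels"].astype(int);m=((p[:,:,2]-p[:,:,0]>50)&(p[:,:,1]-p[:,:,0]>15)).astype(np.uint8)
n,l,st,ce=cv2.connectedComponentsWithStats(m)
for k in range(1,n):
    if st[k,4]>300:
        ys,xs=np.nonzero(l==k);print(st[k],[( int(xs[j]),int(ys[j])) for j in(ys.argmin(),ys.argmax(),xs.argmin(),xs.argmax())], atz(i,ce[k],.02,s).round(4))
cv2.imwrite("pics/w5.png",i["pixels"][:,:,::-1])
E
```

```text
12.0 [ 0.47630671 -0.30831536  0.17967494] [-2.41835082e-03  7.56071144e-01  6.54484958e-01 -1.27619974e-04] [-0.7   0.3   1.6   0.    1.24 -0.55]
[ 272  109   24   61 1424] [(279, 109), (283, 169), (272, 110), (295, 110)] [ 0.4883 -0.2654  0.02  ]
[272 218  23  48 855] [(274, 218), (282, 265), (272, 242), (294, 218)] [ 0.4757 -0.3529  0.02  ]
```

View pics/w5.png

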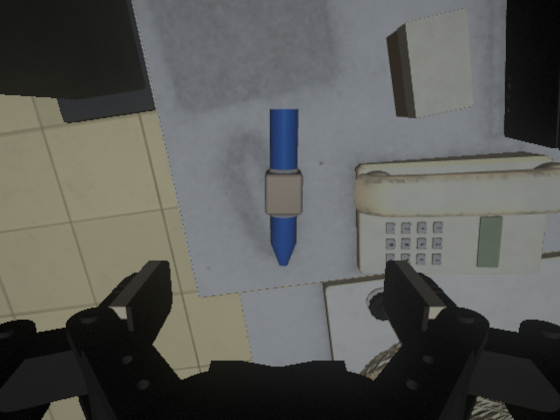

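The wrist view shows pin B aligned with the gripper: square end at (284,109), block at (284,193), chamfer tip at (283,266). The phone's edge is at column 355, so I'll use a narrower opening.

```bash
python3 - <<'E'
from h import *
s,i=pickle.load(open("w5.pkl","rb"))
for n,u,v,z in [("sq",284,109,.022),("tip",283,266,.016),("blk top L",267,172,.032),("blkR",302,172,.032),("bl",266,215,.032),("br",302,215,.032),("phone",356,200,.04),("phone2",358,270,.0)]:print(n,atz(i,(u,v),z,s).round(4))
E
```

```text
sq [ 0.492  -0.2417  0.022 ]
tip [ 0.4716 -0.3817  0.016 ]
blk top L [ 0.471  -0.2894  0.032 ]
blkR [ 0.4996 -0.2935  0.032 ]
bl [ 0.4646 -0.3258  0.032 ]
br [ 0.495  -0.3302  0.032 ]
phone [ 0.5401 -0.3214  0.04  ]
phone2 [ 0.5434 -0.4037 -0.    ]
```

Call:
send_rows(increments=[[0.3, [0.0057, -0.0027, -0.03], [0, 0, 0]], [0.3, [0, 0, -0.04], [0, 0, 0]], [0.3, [0, 0, -0.035], [0, 0, 0]], [0.3, [0, 0, -0.03], [0, 0, 0]], [0.3, [0, 0, -0.025], [0, 0, 0]], [0.3, [0, 0, -0.0147], [0, 0, 0]], [0.3, [0, 0, 0], [0, 0, 0]], [0.3, [0, 0, 0], [0, 0, 0]], [1, [0, 0, 0], [0, 0, 0]], [1, [0, 0, 0], [0, 0, 0]], [1, [0, 0, 0], [0, 0, 0]], [1, [0, 0, 0], [0, 0, 0]], [1, [0, 0, 0], [0, 0, 0]], [1, [0, 0, 0], [0, 0, 0]]])

```text
time_s: 13.45
eef_pos: [0.4839, -0.3114, 0.0086]
eef_rot: [0.001, 0.755, 0.656, 0.0]
wrist_force: [-0.4, 1.1, 6.1]
grip_width: 0.361
finger_force: 71.2
```

Call:
send_rows(increments=[[1, [0, 0, 0.02], [0, 0, 0]], [1, [0, 0, 0.045], [0, 0, 0]], [1, [0, 0, 0.045], [0, 0, 0]], [1, [0, 0, 0.045], [0, 0, 0]], [1, [0, 0, 0.025], [0, 0, 0.049]], [1, [-0.0026, 0.045, 0], [0, 0, 0]], [1, [-0.0026, 0.045, 0], [0, 0, 0]], [1, [-0.0026, 0.045, 0], [0, 0, 0]], [1, [-0.0026, 0.045, 0], [0, 0, 0]], [1, [-0.0026, 0.045, 0], [0, 0, 0]], [1, [-0.0026, 0.045, 0], [0, 0, 0]], [1, [-0.0026, 0.045, 0], [0, 0, 0]], [1, [-0.0026, 0.045, 0], [0, 0, 0]], [1, [-0.0026, 0.045, 0], [0, 0, 0]], [1, [0, 0.002, -0.04], [0, 0, 0]], [1, [0, 0, -0.03], [0, 0, 0]], [1, [0, 0, 0], [0, 0, 0]], [1, [0, 0, 0], [0, 0, 0]]])

```text
time_s: 15.25
eef_pos: [0.4598, 0.0958, 0.1174]
eef_rot: [-0.0, 0.739, 0.674, -0.0]
wrist_force: [0.3, 0.0, -1.3]
grip_width: 0.358
finger_force: 70.1
```

```bash
python3 - <<'E'
from rig import robot
from h import *
s=robot.get_state();i=robot.get_image("wrist");pickle.dump((s,i),open("w6.pkl","wb"))
print(s["time_s"],s["eef_pos"],s["eef_rot"],s["grip_width"],s["joint_positions"].round(2))
print(proj(i,[[.453,.012,.095]],s))
cv2.imwrite("pics/w6.png",i["pixels"][:,:,::-1])
E
```

```text
15.25 [0.45980452 0.09584829 0.11742169] [-1.18294450e-04  7.38837966e-01  6.73883091e-01 -1.62586823e-04] 0.3582102820420009 [ 0.06  0.22  1.9  -0.    1.03  0.15]
[[277.21692464 389.66504355]]
```

View pics/w6.png

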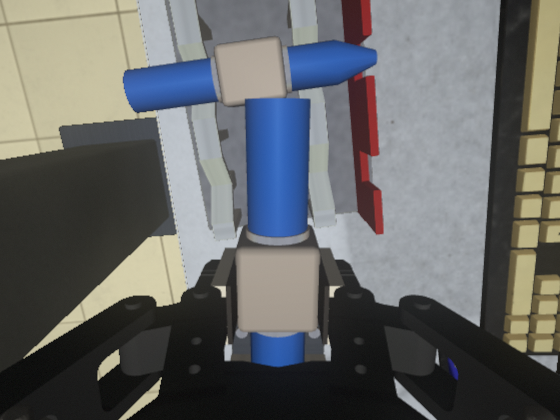

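Call:
send_rows(increments=[[1, [0.0005, 0, -0.02], [0, 0, 0]], [1, [0, 0, -0.0095], [0, 0, 0]], [1, [0, 0, 0], [0, 0, 0]], [1, [-0.0005, -0.005, 0], [0, 0, 0]], [1, [-0.0004, -0.005, 0], [0, 0, 0]], [1, [-0.0003, -0.003, 0], [0, 0, 0]], [1, [-0.0003, -0.003, 0], [0, 0, 0]], [1, [-0.0002, -0.002, 0], [0, 0, 0]], [1, [-0.0002, -0.002, 0], [0, 0, 0]], [1, [0, 0, 0], [0, 0, 0]]])

```text
time_s: 16.3
eef_pos: [0.4584, 0.0757, 0.0877]
eef_rot: [0.0, 0.739, 0.674, 0.0]
wrist_force: [0.3, 0.4, -1.8]
grip_width: 0.36
finger_force: 70.2
```

Call:
send_rows(increments=[[1, [-0.0002, -0.002, 0], [0, 0, 0]], [1, [-0.0002, -0.002, 0], [0, 0, 0]], [1, [-0.0002, -0.002, 0], [0, 0, 0]], [1, [-0.0001, -0.0015, 0], [0, 0, 0]], [1, [-0.0001, -0.001, 0], [0, 0, 0]], [1, [0, 0, 0], [0, 0, 0]]])

```text
time_s: 16.9
eef_pos: [0.4576, 0.0673, 0.0876]
eef_rot: [0.0, 0.739, 0.674, -0.0]
wrist_force: [-0.1, 0.2, -1.3]
grip_width: 0.361
finger_force: 70.2
```

Call:
send_rows(increments=[[1, [-0.0001, -0.0015, 0], [0, 0, 0]], [1, [-0.0001, -0.0015, 0], [0, 0, 0]], [1, [-0.0001, -0.001, 0], [0, 0, 0]], [1, [0, 0, 0], [0, 0, 0]]])

```text
time_s: 17.3
eef_pos: [0.4573, 0.0639, 0.0877]
eef_rot: [-0.0, 0.739, 0.674, 0.0]
wrist_force: [-0.2, 3.5, -1.4]
grip_width: 0.36
finger_force: 70.2
```

Seated again at the expected depth. I'll retract, lift, turn, and move over lane 2.

Call:
send_rows(increments=[[1, [0.0011, 0.013, 0], [0, 0, 0]], [1, [0.0018, 0.02, 0], [0, 0, 0]], [1, [0, 0, 0.03], [0, 0, 0]], [1, [0, 0, 0.04], [0, 0, 0]], [1, [0, 0, 0.03], [0, 0, 0]], [1, [-0.0003, 0.0018, 0], [0, 0, 0.142]], [1, [-0.0003, 0.0018, 0], [0, 0, 0.142]], [1, [-0.0003, 0.0018, 0], [0, 0, 0.142]], [1, [-0.0003, 0.0018, 0], [0, 0, 0.142]], [1, [-0.0003, 0.0018, 0], [0, 0, 0.142]], [1, [-0.0003, 0.0018, 0], [0, 0, 0.142]], [1, [-0.0003, 0.0018, 0], [0, 0, 0.142]], [1, [-0.0003, 0.0018, 0], [0, 0, 0.142]], [1, [-0.0003, 0.0018, 0], [0, 0, 0.142]], [1, [-0.0003, 0.0018, 0], [0, 0, 0.142]], [1, [-0.0003, 0.0018, -0.03], [0, 0, 0.142]], [1, [-0.0003, 0.0018, -0.04], [0, 0, 0.141]], [1, [0, 0, -0.02], [0, 0, 0]], [1, [0, 0, 0], [0, 0, 0]], [1, [0, 0, 0], [0, 0, 0]]])

```text
time_s: 19.3
eef_pos: [0.4571, 0.1184, 0.0979]
eef_rot: [0.0, -0.02, 1.0, -0.0]
wrist_force: [0.1, -0.5, -1.2]
grip_width: 0.36
finger_force: 70.2
```

```bash
python3 - <<'E'
from rig import robot
from h import *
s=robot.get_state();i=robot.get_image("wrist");pickle.dump((s,i),open("w7.pkl","wb"))
q=s["eef_rot"];print(s["time_s"],s["eef_pos"],q,np.degrees(2*np.arctan2(q[2],q[1]))-90,s["grip_width"])
cv2.imwrite("pics/w7.png",i["pixels"][:,:,::-1])
E
```

```text
19.3 [0.45705526 0.11835352 0.09789579] [ 1.08708583e-04 -2.04260899e-02  9.99791355e-01 -9.95960438e-05] 92.34082031119755 0.36000992403415194
```

View pics/w7.png

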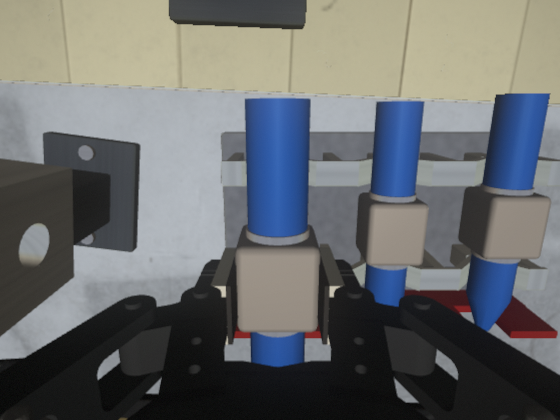

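Pin B hangs parallel to the other two, over lane 2. I'll lower it.

Call:
send_rows(increments=[[1, [0, 0.0003, -0.02], [0, 0, 0]], [1, [0, 0, -0.02], [0, 0, 0]], [1, [0, 0, -0.01], [0, 0, 0]], [1, [0, 0, -0.005], [0, 0, 0]], [1, [0, 0, -0.003], [0, 0, 0]], [1, [0, 0, -0.001], [0, 0, 0]], [1, [0, 0, -0.001], [0, 0, 0]], [1, [0, 0, 0], [0, 0, 0]]])

```text
time_s: 20.15
eef_pos: [0.4574, 0.1185, 0.0383]
eef_rot: [0.001, -0.02, 1.0, 0.0]
wrist_force: [0.5, 0.8, 0.5]
grip_width: 0.356
finger_force: 70.7
```

Call:
send_rows(increments=[[1, [0, 0, -0.001], [0, 0, 0]], [1, [0, 0, -0.001], [0, 0, 0]], [1, [0, 0, 0], [0, 0, 0]]])

```text
time_s: 20.45
eef_pos: [0.4576, 0.1191, 0.0375]
eef_rot: [0.001, -0.02, 1.0, 0.001]
wrist_force: [-2.4, 2.3, 12.8]
grip_width: 0.363
finger_force: 72.3
```

Contact at the predicted seated height. I'll release and rise.

Call:
send_rows(increments=[[0.45, [0, 0, 0], [0, 0, 0]], [0.45, [0, 0, 0], [0, 0, 0]], [0.45, [0, 0, 0], [0, 0, 0]], [0.45, [0, 0, 0], [0, 0, 0]], [0.45, [0, 0, 0.01], [0, 0, 0]], [0.45, [0, 0, 0.02], [0, 0, 0]], [0.45, [0, 0, 0.04], [0, 0, 0]], [0.45, [0, 0, 0.045], [0, 0, 0]], [0.45, [0, 0, 0.045], [0, 0, 0]], [0.45, [-0.03, 0, 0.03], [0, 0, 0]], [0.45, [-0.03, 0, 0.03], [0, 0, 0]], [0.45, [0, 0, 0], [0, 0, 0]], [0.45, [0, 0, 0], [0, 0, 0]]])

```text
time_s: 21.75
eef_pos: [0.3968, 0.1183, 0.2567]
eef_rot: [0.002, -0.02, 1.0, 0.0]
wrist_force: [0.4, 0.8, -0.4]
grip_width: 0.549
finger_force: 0.0
```

```bash
python3 - <<'E'
from rig import robot
from h import *
s=robot.get_state();i=robot.get_image("wrist");c=robot.get_image("scene")
print(s["time_s"],s["eef_pos"],s["wrist_force"],s["grip_width"])
a=i["pixels"][:,:,::-1];b=cv2.resize(c["pixels"][180:250,150:250,::-1],(240,168),interpolation=cv2.INTER_CUBIC)
p=np.zeros((420,240,3),np.uint8);p[:168]=b
cv2.imwrite("pics/w8.png",np.hstack([a,p]))
E
```

```text
21.75 [0.39680434 0.1183479  0.25668327] [ 0.39401208  0.77698942 -0.37527429] 0.5494502345888691
```

View pics/w8.png

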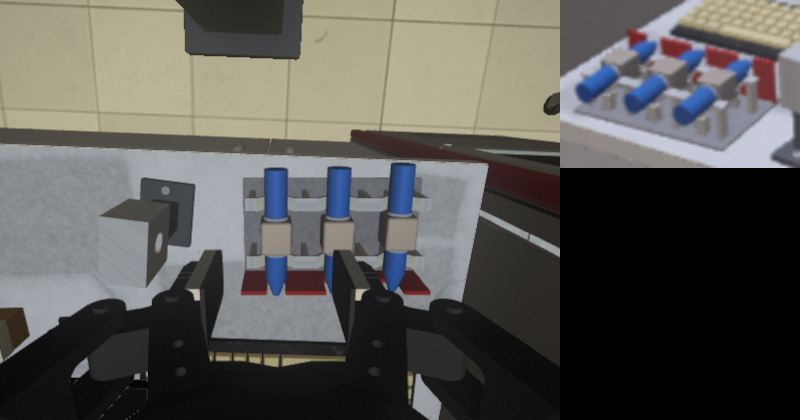

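All three pins lie parallel and level. The tips of pin B (276,292) and pin_3 (395,290) are in the plate; pin A's tip is partly hidden behind a finger here but showed seated earlier. Handing in.

```bash
python3 -c "
from rig import robot
print(robot.hand_in())"
```

```text
the job is handed in; nothing more can be done
None
```

I felt both pins' chamfered ends seat in the gauge bore, laid pin A in lane 1 and pin B in lane 2 with chamfers in the red plate's notches, and handed the job in at about 22 s; the hand-in returned no verdict.

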